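# Tip the drying block flat and shut the charging cradle

## Task

The drying block is standing on end in the well of the grey charging cradle, so the lid cannot shut. Using the fingertips only, gently push the block over so that it lies flat in the well, then push the standing lid over and down until it is fully shut. Do not squeeze, pick up or carry anything, leave the other things on the cart where they are, and finish with the hand clear.

Things in the scene. Friction and masses are not known exactly. Their poses are not given: they have to be found in the camera images.
- cradle: Grey plastic charging cradle, fixed on the cart: box 136 (x) by 92 (y) by 34 mm high with one open well in its middle, 108 (x) by 54 (y) mm, 24 mm deep (well floor 10 mm, rim 34 mm above the cart top). Origin: centre of its underside, at z = 0. Its x points from the front end, where the block stands, to the hinge end; this is the world's -y within 35 degrees. z up.
- lid (a joint): Flat grey lid, 134 x 92 x 6 mm plus a small lip at its free end. 0 = fully shut (top face 42 mm above the cart top), 1.57 rad = straight up, 1.85 = stop; starts at 1.6 to 1.8. Light hinge friction: it stays at any angle, about 1 N at the free edge moves it, no latch; it must be pushed all the way. Push its outer face (away from the well when it stands).
- lid_hinge (a point): Point on the hinge axis, fixed to the cradle at its x = +69 mm, y = 0, z = +36 mm. The lid's inner face lies in the plane of the axis.
- lid_edge (a point): Middle of the lid's free edge on its outer (top) face: 138 mm from the hinge axis, 6 mm from the inner face; moves with the lid.
- block: White plastic drying block, 18 (x) by 46 (y) by 60 mm (z), about 60 g, loose. Starts standing on its 18 x 46 end on the well floor, 32 to 43 mm from the cradle's centre on its -x side, broad faces across the cradle's x; top 70 mm above the cart top. Room to fall flat only towards the hinge (+x); goes over by itself once its top has moved 17 mm. Origin: centre of its foot; z up while standing.
- block_center (a point): Centre of the drying block, 30 mm along its z from its origin; 40 mm above the cart top when standing, 19 mm when flat in the well.
- jar: Bystander: glass jar with steel screw lid, 60 mm diameter, 80 mm high, loose, stands beside the cradle. Origin: centre of its underside.
- tweezers: Bystander: steel tweezers, 95 mm long, 6 mm high, lying beside the cradle. Origin: middle, on the cart top; x along it.
- wax_pick: Bystander: white plastic wax pick, 108 mm long, 9 mm wide, about 9 mm high, lying loose. Origin near its middle; x along it.
- blister: Bystander: card blister of button batteries, 85 x 60 mm, 9 mm high, lying loose. Origin: centre of its underside.
- glasses_case: Bystander: grey spectacle case, 155 x 60 x 45 mm, loose. Origin: centre of its underside; x along it.
- cup: Bystander: white mug, 76 mm across, 85 mm high, loose. Origin: centre of its underside.

How it is judged:
By the outcome, as a careful person would: the job done as asked, in the order asked, and still so for the second after the job is handed in, with the robot touching nothing.
It also fails if it takes over 48 s, if anything falls off the work surface, if the arm or the gripper's body presses on something with over 40 N, if the wrist force passes 120 N, or if a joint passes its speed limit or range.

## Robot

A 6-joint arm with a two-finger parallel gripper is mounted at the origin on the work surface. World frame = base frame: x ahead of the robot, y to its left, z up, the work surface at z = 0. Lengths are in mm, angles in rad, forces in N, time in s.
With the tool pointing down it reaches from about 300 to 775 mm from the base axis. Payload 14.6 kg.
Tool frame: the origin (TCP) lies midway between the tips of the shut fingers; the grasp point (between the pads) lies behind it (manip.grip_depth is the z of the grasp point in the tool frame, in mm); z points along the fingers, y is the line along which they close (so a half turn about z gives the same grasp; the last joint's range is limited). The gripper opens to 94 mm and grips with 3 to 60 N. Pads are 16 mm wide; open, the fingers measure 119 mm over their backs; the gripper's body (75 mm by 177 mm) begins 78 mm behind the grasp point.
Start: joints at [-1.337, 0.3, 1.521, -0, 1.321, -0.067], TCP at [162.949, -525.297, 205.446] pointing down, gripper open.
Joint ranges: [-3.03, 3.03], [-0.79, 2.21], [0.23, 2.52], [-1.04, 4.18], [0, 3.07], [-2.55, 2.55]. Speed limits (rad/s): [2.22, 2.22, 2.57, 3.14, 3.14, 3.14].

## Interface

Orientations are given as [roll, pitch, yaw] about the fixed x, y, z axes, in that order (R = Rz(yaw) Ry(pitch) Rx(roll)).
In Python, from cell import manip, imaging, ticket gives the robot as it stands (manip), with the cameras (imaging) and the job (ticket).
- The arm moves only by the tool inch_along, called after "Request:" as name(argument=value, ...) on one line, values as JSON. Schema: {"type":"object","properties":{"deltas":{"type":"object","properties":{"plan":{"type":"array","items":{"type":"array","items":{"type":"number"},"minItems":6,"maxItems":6},"minItems":1,"maxItems":5}},"additionalProperties":false,"required":["plan"]},"jaw":{"type":"number"},"clamp_n":{"type":"number"},"only":{"type":"string"},"quiet":{"type":"boolean"},"lines":{"type":"string"}},"required":["deltas"],"additionalProperties":false}. deltas is an object whose key "plan" holds a list of rows, 1 to 5 of them, each of 6 numbers: dx, dy, dz in mm, then a rotation vector rx, ry, rz in rad; each row is the pose to reach, as a shift and turn from the pose commanded when the call began, along the tool's axes at that moment; what a row does not reach only later rows make up. A row lasts 1/10 s, in which the tool goes at most 50 mm and 0.15 rad, less where a joint would pass 70% of its speed; a pose out of reach is approached as far as the arm can. jaw is the finger opening in mm, set as the call begins (left out keeps the last). The fingers move at their own pace and stop on an object; clamp_n is the grip in N (left out, the last holds). Time passes only in rows, so rows that do not move let the fingers close. The tool returns the time, the measured TCP pose, the force, the opening and the grip force at its end. only (a regular expression) keeps the lines of the reply that match it, lines (a string "A,B") keeps lines A to B, and quiet returns only ok. Input that does not fit is refused with a message, and nothing moves.
- manip.read_state(): the state, without advancing time (a new reading comes with each control period).
- imaging.camera(name): name is "scene" or "top" or "wrist"; returns (picture, depth): 480x640x3 uint8, red, green, blue; 480x640 float32, mm along the optical axis (not along the pixel's ray), 0 where there is no reading.
- imaging.camera_info(name): a dict with "K" (3x3 intrinsics, pixels), "rvec" (rotation vector, rad) and "tvec" (3), from world to camera coordinates, as OpenCV has them; the wrist camera has in their place "mount" (4x4, takes a point from camera to tool coordinates, whose origin is the TCP and whose axes are the flange's). Camera axes: x right, y down, z forward; pixel columns grow to the right and rows downward; lengths in mm; the calibration is good to about 2 mm. A picture is of the moment at which its call begins: read the wrist's pose just before it. camera_info takes no time and is no camera call.
- ticket.sign_off(): hands the job in; it is judged then, once.
The state is a dict: "clock": time; "joints": joint angles; "qd": joint speeds; "effort": joint torques, N m; "eef_pos": TCP position; "eef_rot": TCP orientation; "wrist_force": force on the tool from outside, world axes, zero at the start; "moment": the same for the moment, N m; "finger_gap": finger opening in mm; "finger_force": force on a finger pad.
Only numpy, scipy, OpenCV 4.12 (cv2) and the standard library are available. Lean on these libraries where they do the work, as an engineer would, in place of code of your own. Each camera call takes 0.05 s, during which the arm holds its last target. There are 200 camera calls.

## Working session

There is one attempt and no reset: what is moved stays moved. The work goes in short steps, Python scripts to look and compute and a tool call to move; the robot and the scene stay as the last step left them, time stands still between calls to the robot, and variables do not carry over. Pictures are saved under pics/ and viewed, at most 10 in all, crops included, and the job is handed in when it is done.

```bash
ls; mkdir -p pics; python3 - <<'E'
from cell import manip, imaging, ticket
import cv2,numpy as np
s=manip.read_state();print(s['clock'],s['eef_pos'],s['eef_rot'],s['finger_gap'],manip.grip_depth)
for n in("top","scene"):
    p,d=imaging.camera(n);cv2.imwrite(f'pics/{n}0.png',p[:,:,::-1]);np.save(f'pics/{n}0.npy',d);print(imaging.camera_info(n))
print(imaging.camera_info("wrist"))
E
```

```text
cell.py
pics
0.0 [ 162.88110222 -525.02134476  204.84163465] [-3.14030381e+00 -6.26978980e-05  3.00806864e-01] 94.26886031574251 -18.8
{'K': array([[499.13689061,   0.        , 324.63153755],
       [  0.        , 499.13689061, 241.48402118],
       [  0.        ,   0.        ,   1.        ]]), 'rvec': array([ 2.12102908, -2.17714536,  0.15337062]), 'tvec': array([  4.80623295, 475.42880162, 907.31734988])}
{'K': array([[577.845073  ,   0.        , 322.77761083],
       [  0.        , 577.845073  , 242.15478529],
       [  0.        ,   0.        ,   1.        ]]), 'rvec': array([ 1.554733  ,  1.84535532, -0.86230111]), 'tvec': array([  93.4465185 , -227.08164625, 1513.87819875])}
{'K': array([[411.51630738,   0.        , 323.34676871],
       [  0.        , 411.51630738, 241.13310071],
       [  0.        ,   0.        ,   1.        ]]), 'mount': array([[-4.36981362e-04, -9.60550484e-01, -2.78105333e-01,
         8.24545614e+01],
       [ 9.99999879e-01, -3.57464413e-04, -3.36630345e-04,
        -8.40433141e-01],
       [ 2.23937681e-04, -2.78105447e-01,  9.60550525e-01,
        -1.79677454e+02],
       [ 0.00000000e+00,  0.00000000e+00,  0.00000000e+00,
         1.00000000e+00]])}
```

View pics/top0.png

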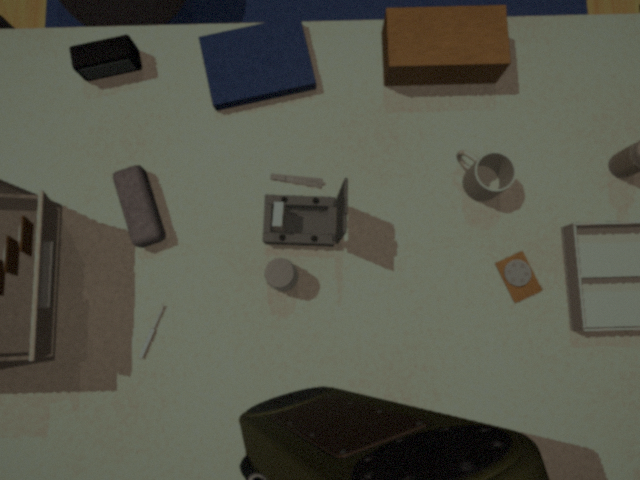

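View pics/scene0.png

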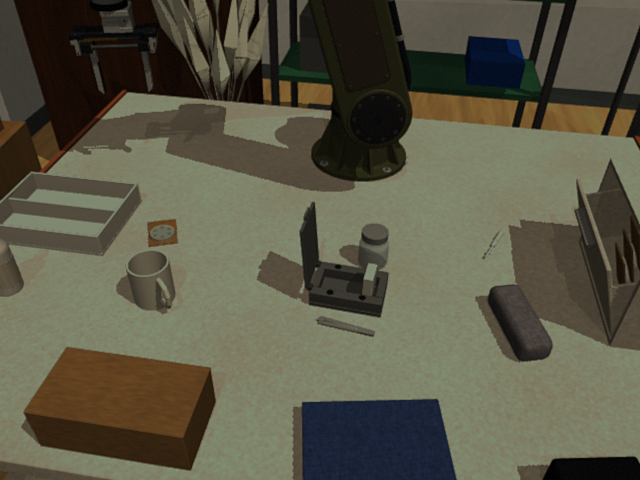

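The top view shows the cradle at about (300,220), with the white block at (278,214) on its left, the standing lid at x≈343 (free edge ~(346,180)–(346,240)), the jar at (281,275) and the wax pick at (298,180). The scene view agrees: the block is at (370,278) and the lid is at (310,245).

```bash
cat >h.py <<'E'
import numpy as np,cv2
from cell import manip, imaging, ticket
def cam(n):
    i=imaging.camera_info(n);R=cv2.Rodrigues(np.array(i['rvec']))[0];return i['K'],R,np.array(i['tvec'])
def cloud(n,d):
    K,R,t=cam(n);v,u=np.mgrid[:480,:640]
    P=np.stack([(u-K[0,2])/K[0,0]*d,(v-K[1,2])/K[1,1]*d,d],-1)
    return (P-t)@R
def ray(n,uv,z):
    K,R,t=cam(n);r=R.T@np.linalg.inv(K)@np.array([*uv,1.]);c=-R.T@t
    return c+r*(z-c[2])/r[2]
def proj(n,p):
    K,R,t=cam(n);q=K@(R@np.array(p,float)+t);return q[:2]/q[2]
E
python3 - <<'E'
from h import *
im=cv2.imread('pics/top0.png');d=np.load('pics/top0.npy');P=cloud('top',d)
np.set_printoptions(precision=1,suppress=True)
print('table z',np.median(P[300:340,200:240,2]),P[300:340,200:240,2].std())
roi=np.zeros((480,640),bool);roi[165:255,255:360]=1
def comp(m):
    n,l,s,c=cv2.connectedComponentsWithStats(m.astype(np.uint8));k=1+np.argmax(s[1:,4]);return l==k
z=P[...,2]
def rep(nm,m):
    pts=np.argwhere(m)[:,::-1];r=cv2.minAreaRect(pts.astype(np.float32))
    print(nm,m.sum(),'px',r,'mean xyz',P[m].mean(0), 'med z',np.median(z[m]))
    return r
m=comp(roi&(z>60)&(z<80)&(im.min(2)>110)); r=rep('block',m)
for c in cv2.boxPoints(r): print('  ',ray('top',c,70))
print(' ctr',ray('top',r[0],70))
m=comp(roi&(z>28)&(z<40)&(im.max(2)<125)); r=rep('rim',m)
R=[ray('top',c,34) for c in cv2.boxPoints(r)]
for c in R:print('  ',c)
m=comp(roi&(z>90)); r=rep('lid',m)
Q=P[m];print(Q[:,2].max());
for lo in range(60,180,20):
    q=P[roi&(z>lo)&(z<lo+20)&(np.arange(640)>325)[None]]
    if len(q)>4: print(lo,len(q),q.mean(0),q.min(0),q.max(0))
cv2.imwrite('pics/c1.png',cv2.convertScaleAbs(cv2.resize(im[165:300,250:365],None,fx=5,fy=4.4,interpolation=cv2.INTER_CUBIC)[:600],alpha=1.6))
# scene cloud
d=np.load('pics/scene0.npy');S=cloud('scene',d);im2=cv2.imread('pics/scene0.png')
rs=np.zeros((480,640),bool);rs[255:300,355:392]=1
m=rs&(S[...,2]>45)&(S[...,2]<80)&(im2.min(2)>90)
q=S[m&(S[...,1]<1e4)];print('scene block',m.sum(),np.median(q,0),q.min(0),q.max(0))
rs[:]=0;rs[200:295,295:322]=1;q=S[rs&(S[...,2]>60)];print('scene lid',len(q),np.median(q,0),q.min(0),q.max(0))
E
```

```text
table z -0.921454599497241 53.94520972676083Traceback (most recent call last):
  File "<stdin>", line 13, in <module>
  File "<stdin>", line 7, in comp
    return _wrapfunc(a, 'argmax', axis=axis, out=out, **kwds)
    return bound(*args, **kwds)
ValueError: attempt to get argmax of an empty sequence
```

```bash
python3 - <<'E'
from h import *
np.set_printoptions(precision=0,suppress=True,linewidth=250)
im=cv2.imread('pics/top0.png');d=np.load('pics/top0.npy');P=cloud('top',d);z=P[...,2]
print(im.min(2)[190:256:3,258:356:3]);print(np.where(d>0,z,-99)[170:256:3,258:356:3])
cv2.imwrite('pics/c1.png',cv2.convertScaleAbs(cv2.resize(im[165:300,250:365],None,fx=5,fy=4.4,interpolation=cv2.INTER_CUBIC)[:600],alpha=1.6))
E
```

```text
[[ 96  98  99  97  97  97 100  98  97  98  99  95 100 100  99  97  96  95  96 101  95  92  96  96  97  96  92  66  33  50  84  96  95]
 [ 96  97 100  89  96  91  94  94  97  98  98  99  98 100  96  96  98  93  96  98  95 101  94  96  95  98  95  49  30  54  85  94  95]
 [ 98  97  79  54  60  55  57  55  55  53  62  62  66  64  64  65  67  72  68  71  75  72  78  81  81  89  80  33  38  51  84  96  97]
 [ 96  98  82  57  56  56  59  55  28  20  55  58  57  58  53  53  56  50  45  21  38  52  55  52  62  57  47  29  34  54  83  96  94]
 [ 96  95  79  57  58  71  95  95  83  39  54  57  57  53  52  56  56  57  46  24  35  58  58  57  53  46  33  35  29  51  90  95  98]
 [ 95  96  78  55  51  64 104 106  97  39  34  34  35  37  36  36  43  45  39  38  45  43  46  51  51  43  35  33  33  49  79  95  97]
 [ 98  98  78  55  52  68 105 105  90  38  36  30  36  35  36  33  28  35  36  31  34  35  27  32  56  56  49  28  30  48  60  64  79]
 [ 97  95  73  58  48  81 104 106  87  33  39  48  53  49  48  49  48  47  42  45  46  39  42  47  57  56  46  32  38  49  61  65  65]
 [ 94  95  72  60  5
[... 6043 characters left out ...]
.  -2.   2.  -0.  -2.   0.]
 [  0.  -3.   1.  -1.   2.  -2.   1.  -2.  -0.  -1.  -1. -99.  -1.  -1.  -3.   4.   4.   5.   4.   8.   8.  12.  13.  16.  17.  14.  -1.  -2.   2.  -2.  -3.  -3.  -3.]
 [ -2.   1.  -3.  -1.  -2.  -1.  -0.  -3.   2.  -1.  -2.  -0.  -2.   0.  -1.  -2.  -1.  -1.  -2.   0.   2.  -3.   1.  -2.   1.  -2.  -2.  -1.   0.  -0.   1.   0.  -1.]
 [  2.  -2.  -2.  -1.  -1.  -0.  -2.  -2.   1.  -0.   0.   2.  -2.   1.  -1.  -3.  -2.  -2.   1.  -0.  -3.  -3.  -2.   2.  -2.  -4.   1.  -2.  -1.  -3.  -0.   0.  -1.]
 [ -1.  -1.   0.  -2.  -4.   1.  -1.   1.  -4.   4.  -0.  -3.   0.   1.  -0.  -3.   1.  -1.  -3.  -2.  -4.  -1.   1.   0.  -0.   1.  -1.   1.  -0.  -1.   0.   2.  -0.]]
```

View pics/c1.png

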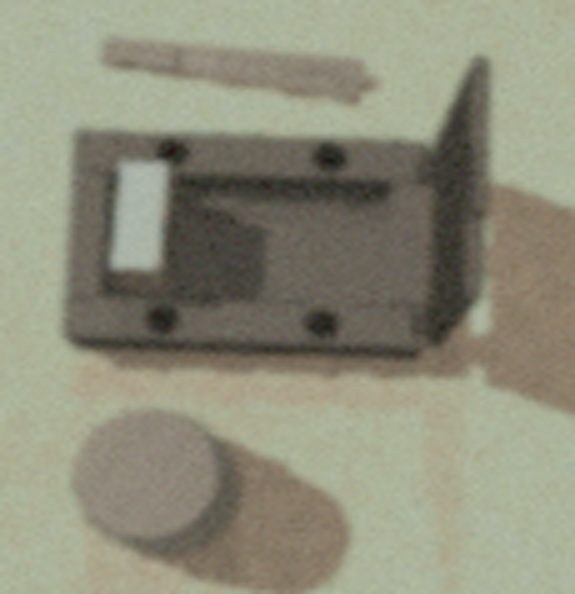

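The crop shows the block top at (112-168, 160-270), i.e. px ≈(272.5–283.5, 201–226). The cradle's left edge runs from (265,195) to (264,243), and the lid's top edge from (346,178) to (346,234). Depths match the stated heights (block 70, rim 34, floor 10, lid edge ~172).

```bash
python3 - <<'E'
from h import *
np.set_printoptions(precision=1,suppress=True)
im=cv2.imread('pics/top0.png');d=np.load('pics/top0.npy');P=cloud('top',d);z=np.where(d>0,P[...,2],-99)
roi=np.zeros((480,640),bool);roi[165:250,255:352]=1
def pl(m,h,nm):
    m=cv2.medianBlur(m.astype(np.uint8),3)
    pts=np.argwhere(m)[:,::-1]; w=np.array([ray('top',p,h)[:2] for p in pts],np.float32)
    r=cv2.minAreaRect(w);print(nm,len(w),r,'\n',cv2.boxPoints(r));return r
# block
b=roi&(z>60)&(z<78)&(im.min(2)>72)&(np.arange(640)<300)[None]
pl(b,70,'block');
m=roi&((z>26)&(z<40))
pl(m,34,'rim')
# plane-fit of lid inner face for hinge line
L=roi&(z>70)&(z<160)&(np.arange(640)>330)[None]
q=P[L];c=q.mean(0);n=np.linalg.svd(q-c)[2][2];n*=np.sign(n[1]);print('lid n',n,'c',c,'angle from horiz normal',np.arctan2(n[2],np.hypot(*n[:2])),'yaw',np.degrees(np.arctan2(n[1],n[0])))
E=roi&(z>165)&(z<185)&(np.arange(640)>330)[None];q=P[E];print('edge',len(q),np.median(q,0),q.min(0),q.max(0))
# jar & pick
w=np.array([P[v,u] for v in range(255,300) for u in range(262,300) if z[v,u]>70]);print('jar',cv2.minAreaRect(w[:,:2].astype(np.float32)),np.median(w[:,2]))
d=np.load('pics/scene0.npy');S=cloud('scene',d);im2=cv2.imread('pics/scene0.png')
rs=np.zeros((480,640),bool);rs[255:300,355:385]=1
m=rs&(S[...,2]>45)&(S[...,2]<80)&(im2.min(2)>75)&(S[...,0]>330)
q=S[m];print('scene block',m.sum(),np.median(q,0),np.percentile(q,5,0),np.percentile(q,95,0))
rs[:]=0;rs[195:295,295:322]=1;q=S[rs&(S[...,2]>60)&(d>0)];q=q[q[:,0]>300];print('scene lid',len(q),np.median(q,0),np.percentile(q,2,0),np.percentile(q,98,0))
E
```

```text
block 231 ((524.1317138671875, 77.2770004272461), (17.727767944335938, 43.843807220458984), 84.0780029296875) 
 [[501.4  70.7]
 [545.   66.2]
 [546.9  83.8]
 [503.2  88.4]]
rim 1854 ((519.3511352539062, 40.24222183227539), (135.8856201171875, 92.59580993652344), 86.48279571533203) 
 [[469.  -24.7]
 [561.4 -30.4]
 [569.7 105.2]
 [477.3 110.9]]
lid n [0.  1.  0.1] c [511.  -34.5 117.1] angle from horiz normal 0.07320550107168329 yaw 87.16494714071615
edge 241 [513.3 -41.1 172.5] [469.  -46.5 165. ] [561.  -35.6 182.6]
jar ((415.5924072265625, 75.93174743652344), (51.9802131652832, 51.66665267944336), 0.7300326228141785) 78.98053334949842
scene block 166 [526.8  77.4  69.5] [506.8  69.3  67.3] [547.2  85.6  71.5]
scene lid 964 [529.1 -36.9 126.9] [476.3 -45.4  63. ] [565.2 -30.  180.9]
```

```bash
cat >to.py <<'E'
import sys,numpy as np
from h import *
from scipy.spatial.transform import Rotation as Ro
# cradle frame: C + x*U + y*V
C=np.array([519.4,40.2,0]);U=np.array([-.055,-.9985,0]);V=np.array([.9985,-.055,0])
t=[float(a) for a in sys.argv[1:4]]  # target TCP in cradle frame
s=manip.read_state();R=Ro.from_euler('xyz',s['eef_rot']);p=np.array(s['eef_pos'])
W=C+t[0]*U+t[1]*V+[0,0,t[2]]
Rg=Ro.from_euler('xyz',[np.pi,0,-.055])
np.set_printoptions(precision=3,suppress=True)
q=p-C;print('clock',s['clock'],'cradle pos',q@U,q@V,p[2],'F',np.array(s['wrist_force']),'q',np.array(s['joints']))
print('tool delta',R.inv().apply(W-p),'rot',(R.inv()*Rg).as_rotvec())
E
```

Request:
inch_along(deltas={"plan": [[30, -25, -40, 0, 0, 0.1], [65, -60, -55, 0, 0, 0.2], [100, -95, -55, 0, 0, 0.3], [136, -129, -55, 0, 0, 0.355], [172, -163, -55, 0, 0, 0.355]]}, jaw=0, clamp_n=10)

```text
clock: 0.6
eef_pos: [276.8, -321.2, 260.4]
eef_rot: [3.142, -0.0, -0.057]
wrist_force: [0.7, -0.4, 0.1]
finger_gap: 57.5
finger_force: 0.0
```

```bash
python3 to.py -85 4 260
```

```text
clock 0.6 cradle pos 374.2426562617341 -222.3603847357027 260.40498554368224 F [ 0.679 -0.361  0.126] q [-0.946 -0.029  1.765  0.     1.405  0.682]
tool delta [ 225.518 -459.651    0.418] rot [ 0.    -0.    -0.002]
```

Request:
inch_along(deltas={"plan": [[20, -42, 0, 0, 0, 0], [40, -84, 0, 0, 0, 0], [60, -126, 0, 0, 0, 0], [80, -168, 0, 0, 0, 0], [100, -210, 0, 0, 0, 0]]})

```text
clock: 1.1
eef_pos: [388.1, -117.0, 260.5]
eef_rot: [3.142, -0.0, -0.054]
wrist_force: [1.0, -0.7, -0.0]
finger_gap: 17.3
finger_force: 0.0
```

Request:
inch_along(deltas={"plan": [[22, -44, 0, 0, 0, 0], [44, -88, 0, 0, 0, 0], [66, -132, 0, 0, 0, 0], [90, -176, 0, 0, 0, 0], [115, -220, 0, 0, 0, 0]]})

```text
clock: 1.6
eef_pos: [514.6, 96.2, 260.3]
eef_rot: [3.142, 0.0, -0.054]
wrist_force: [0.5, -0.7, 0.5]
finger_gap: 0.2
finger_force: 0.0
```

```bash
python3 to.py -85 4 58
```

```text
clock 1.6 cradle pos -55.619050636610204 -7.9197290440998485 260.2756592472206 F [ 0.459 -0.67   0.505] q [ 0.115  0.203  1.514 -0.     1.424  1.739]
tool delta [ 11.985 -29.384 202.272] rot [0.    0.    0.001]
```

Request:
inch_along(deltas={"plan": [[4, -30, 10, 0, 0, 0], [12, -30, 55, 0, 0, 0], [12, -30, 105, 0, 0, 0], [12, -30, 150, 0, 0, 0], [12, -30, 175, 0, 0, 0]]})

```text
clock: 2.1
eef_pos: [525.8, 123.1, 81.5]
eef_rot: [3.141, 0.005, -0.054]
wrist_force: [0.1, -0.4, -0.0]
finger_gap: 0.4
finger_force: 0.0
```

Request:
inch_along(deltas={"plan": [[0, 0, 15, 0, 0, 0], [0, 0, 27, 0, 0, 0], [0, 0, 27, 0, 0, 0]]})

```text
clock: 2.4
eef_pos: [526.9, 123.2, 57.1]
eef_rot: [3.141, 0.002, -0.054]
wrist_force: [-0.5, -0.2, -0.3]
finger_gap: 0.3
finger_force: 0.0
```

```bash
python3 to.py -60 4 58; python3 - <<'E'
from h import *
a,_=imaging.camera('scene');b,_=imaging.camera('wrist')
c=cv2.resize(a[170:350,240:480],(800,600),interpolation=cv2.INTER_CUBIC)
o=np.hstack([c[:, :480] if 0 else cv2.resize(c,(420,315)),cv2.resize(b,(380,315))])
cv2.imwrite('pics/m1.png',cv2.convertScaleAbs(o[:,:,::-1],alpha=1.6))
E
```

```text
clock 2.4 cradle pos -83.26745220204174 2.940735680480325 57.086707528859876 F [-0.467 -0.244 -0.291] q [0.162 0.452 1.687 0.    1.006 1.787]
tool delta [ 1.039 23.267 -0.904] rot [0.    0.002 0.001]
```

View pics/m1.png

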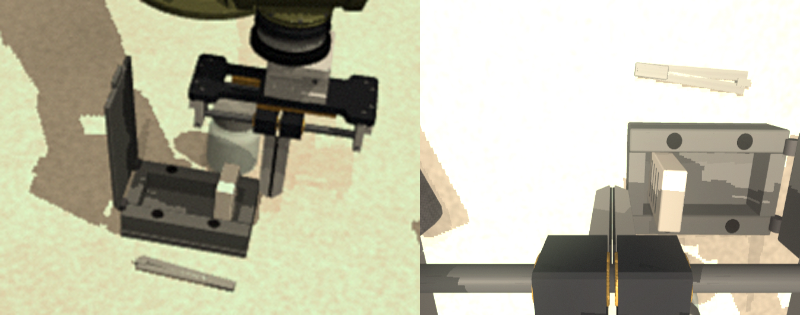

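The fingertips are beside the block's outer face (wrist view: tips at ~(610,190), block at (668,190)), and there is room before the lid.

Request:
inch_along(deltas={"plan": [[1, 5, 0, 0, 0, 0], [1, 10, 0, 0, 0, 0], [1, 15, 0, 0, 0, 0], [1, 19, 0, 0, 0, 0], [1, 22, 0, 0, 0, 0]]})

```text
clock: 3.0
eef_pos: [527.5, 100.8, 58.6]
eef_rot: [-3.142, -0.0, -0.055]
wrist_force: [-0.4, 0.3, 0.0]
finger_gap: 0.8
finger_force: 0.0
```

Request:
inch_along(deltas={"plan": [[0, 3, 0, 0, 0, 0], [0, 6, 0, 0, 0, 0], [0, 9, 0, 0, 0, 0], [0, 12, 0, 0, 0, 0], [0, 14, 0, 0, 0, 0]]})

```text
clock: 3.5
eef_pos: [526.6, 87.0, 58.4]
eef_rot: [3.142, 0.0, -0.054]
wrist_force: [-0.6, 0.1, -0.7]
finger_gap: 0.1
finger_force: 0.0
```

```bash
python3 to.py -40 4 58; python3 - <<'E'
from h import *
a,_=imaging.camera('wrist')
cv2.imwrite('pics/m2.png',cv2.convertScaleAbs(a[100:420,240:640,::-1],alpha=1.2))
E
```

```text
clock 3.5 cradle pos -47.173755912025364 4.637630858277151 58.42322643502402 F [-0.574  0.093 -0.69 ] q [ 0.095  0.435  1.709 -0.     0.998  1.72 ]
tool delta [-0.643  7.172  0.424] rot [0.    0.    0.001]
```

View pics/m2.png

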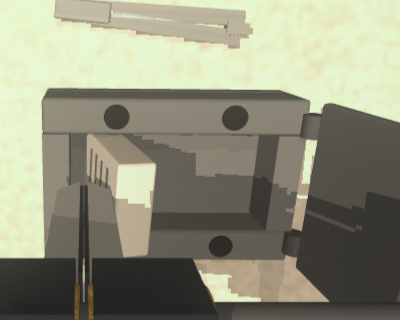

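The finger now touches the block's back face near (120,190), and the block is still up. I'll keep pushing.

Request:
inch_along(deltas={"plan": [[0, 3, 0, 0, 0, 0], [0, 6, 0, 0, 0, 0], [0, 9, 0, 0, 0, 0], [0, 12, 0, 0, 0, 0], [0, 14, 0, 0, 0, 0]]})

```text
clock: 4.05
eef_pos: [525.9, 73.0, 58.4]
eef_rot: [-3.142, 0.0, -0.054]
wrist_force: [0.9, -0.4, -0.1]
finger_gap: 0.4
finger_force: 0.0
```

Request:
inch_along(deltas={"plan": [[0, 0, 0, 0, 0, 0], [0, 0, 0, 0, 0, 0], [0, 0, 0, 0, 0, 0]]})

```text
clock: 4.35
eef_pos: [525.9, 73.4, 58.5]
eef_rot: [-3.142, -0.0, -0.054]
wrist_force: [-0.5, 0.1, 0.1]
finger_gap: 0.4
finger_force: 0.0
```

```bash
python3 to.py -40 4 58; python3 - <<'E'
from h import *
a,_=imaging.camera('wrist');s,_=imaging.camera('scene')
o=np.hstack([a[100:420,240:640],cv2.resize(s[220:340,270:420],(400,320))])
cv2.imwrite('pics/m3.png',cv2.convertScaleAbs(o[:,:,::-1],alpha=1.2))
E
```

```text
clock 4.35 cradle pos -33.51799062073122 4.670775605403622 58.45352256948284 F [-0.514  0.1    0.136] q [0.07  0.429 1.717 0.    0.995 1.695]
tool delta [-0.665 -6.484  0.454] rot [-0.    -0.     0.001]
```

View pics/m3.png

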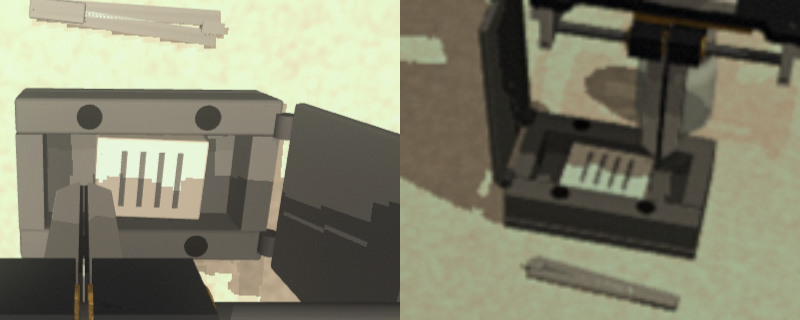

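The block lies flat in the well. Next I'll go over the lid and down behind it.

Request:
inch_along(deltas={"plan": [[0, -3, -25, 0, 0, 0], [-2, -3, -70, 0, 0, 0], [-5, -3, -120, 0, 0, 0], [-5, -3, -165, 0, 0, 0], [-5, 0, -200, 0, 0, 0]]})

```text
clock: 4.95
eef_pos: [521.0, 73.9, 261.6]
eef_rot: [-3.141, -0.003, -0.054]
wrist_force: [0.2, -0.3, 0.5]
finger_gap: 0.6
finger_force: 0.0
```

Request:
inch_along(deltas={"plan": [[0, 30, 0, 0, 0, 0], [0, 75, 0, 0, 0, 0], [0, 120, 0, 0, 0, 0], [0, 150, 0, 0, 0, 0], [0, 160, 0, 0, 0, 0]]})

```text
clock: 5.45
eef_pos: [511.9, -88.4, 258.4]
eef_rot: [3.141, 0.0, -0.057]
wrist_force: [-0.0, 0.9, 0.0]
finger_gap: 0.2
finger_force: 0.0
```

Request:
inch_along(deltas={"plan": [[0, 3, 20, 0, 0, 0], [0, 3, 60, 0, 0, 0], [0, 3, 100, 0, 0, 0], [0, 3, 115, 0, 0, 0], [0, 3, 115, 0, 0, 0]]})

```text
clock: 5.95
eef_pos: [511.2, -88.2, 141.4]
eef_rot: [-3.141, 0.004, -0.054]
wrist_force: [-0.3, 0.0, 0.9]
finger_gap: 0.7
finger_force: 0.0
```

```bash
python3 to.py 98 0 145; python3 - <<'E'
from h import *
np.set_printoptions(precision=1,suppress=True)
s,d=imaging.camera('scene');a,e=imaging.camera('top');P=cloud('top',e)
o=np.hstack([cv2.resize(a[150:270,240:390],(400,320)),cv2.resize(s[170:330,240:440],(400,320))])
cv2.imwrite('pics/m4.png',cv2.convertScaleAbs(o[:,:,::-1],alpha=1.4))
E
```

```text
clock 5.95 cradle pos 128.61414779063196 -1.1641912448844136 141.35619615318447 F [-0.329  0.035  0.908] q [-0.241  0.296  1.682  0.     1.167  1.383]
tool delta [  1.195 -30.613  -3.621] rot [-0.001  0.004  0.001]
```

View pics/m4.png

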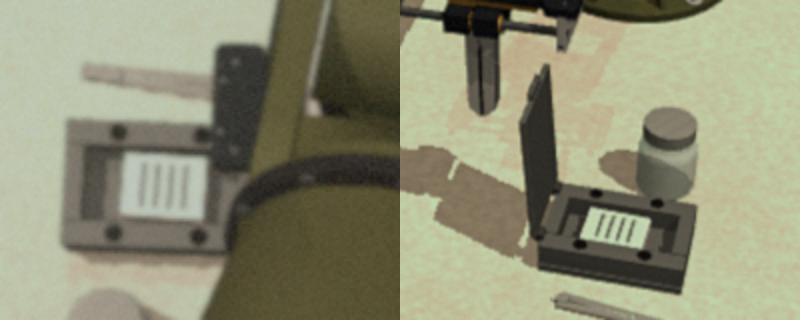

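The hand is behind the lid: fingertips at (483,100) in the scene part, lid at (540,150). The block is flat at (617,228). Next I'll swing the lid along its arc.

Request:
inch_along(deltas={"plan": [[1, -18, -4, 0, 0, 0], [1, -30, -4, 0, 0, 0], [1, -42, -4, 0, 0, 0], [1, -54, -4, 0, 0, 0], [1, -66, -3, 0, 0, 0]]})

```text
clock: 6.55
eef_pos: [516.8, -22.4, 146.7]
eef_rot: [3.142, -0.001, -0.054]
wrist_force: [0.5, -0.9, -0.7]
finger_gap: 0.6
finger_force: 0.3
```

```bash
python3 to.py 32 0 134
```

```text
clock 6.55 cradle pos 62.61536296970846 0.8950091132493009 146.732367695291 F [ 0.513 -0.939 -0.671] q [-0.114  0.285  1.684 -0.     1.173  1.511]
tool delta [ -0.873 -30.616  12.73 ] rot [ 0.    -0.001  0.001]
```

Request:
inch_along(deltas={"plan": [[0, -17, 7, 0, 0, 0], [0, -31, 13, 0, 0, 0], [0, -40, 17, 0, 0, 0], [0, -47, 23, 0, 0, 0], [0, -61, 36, 0, 0, 0]]})

```text
clock: 7.05
eef_pos: [520.5, 37.8, 110.5]
eef_rot: [-3.142, -0.002, -0.055]
wrist_force: [0.3, -0.7, 0.4]
finger_gap: 0.6
finger_force: 0.3
```

Request:
inch_along(deltas={"plan": [[0, -12, 15, 0, 0, 0], [0, -19, 28, 0, 0, 0], [0, -24, 41, 0, 0, 0], [0, -28, 54, 0, 0, 0], [0, -29, 60, 0, 0, 0]]})

```text
clock: 7.55
eef_pos: [521.0, 66.7, 48.9]
eef_rot: [3.141, 0.002, -0.054]
wrist_force: [-0.3, 0.6, 0.5]
finger_gap: 0.9
finger_force: 0.2
```

```bash
python3 to.py -30 0 42; python3 - <<'E'
from h import *
s,d=imaging.camera('scene');a,e=imaging.camera('wrist')
o=np.hstack([cv2.resize(a,(400,320)),cv2.resize(s[170:330,240:440],(400,320))])
cv2.imwrite('pics/m5.png',cv2.convertScaleAbs(o[:,:,::-1],alpha=1.4))
E
```

```text
clock 7.55 cradle pos -26.58526426017389 0.16154711185800233 48.864314737940546 F [-0.331  0.569  0.521] q [0.058 0.434 1.737 0.    0.972 1.683]
tool delta [-0.147 -3.417  6.864] rot [0.    0.002 0.001]
```

View pics/m5.png

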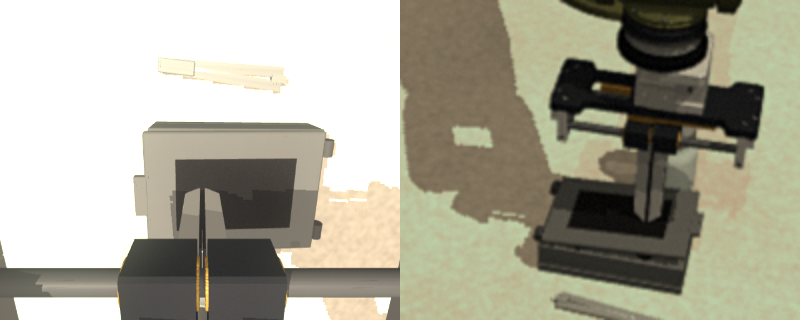

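The lid is nearly down under the fingertips (tip at (650,215) in the scene part). I'll press it the last few mm in small steps and watch the force.

Request:
inch_along(deltas={"plan": [[0, -3, 2, 0, 0, 0], [0, -5, 4, 0, 0, 0], [0, -6, 5.5, 0, 0, 0], [0, -6, 6.5, 0, 0, 0], [0, -6, 6.5, 0, 0, 0]]})

```text
clock: 8.15
eef_pos: [521.8, 72.5, 43.9]
eef_rot: [3.142, -0.0, -0.054]
wrist_force: [-0.4, -0.2, 0.1]
finger_gap: 0.1
finger_force: 0.0
```

Request:
inch_along(deltas={"plan": [[0, 0, 1, 0, 0, 0], [0, 0, 1, 0, 0, 0]]})

```text
clock: 8.35
eef_pos: [521.9, 72.5, 42.9]
eef_rot: [3.142, 0.0, -0.054]
wrist_force: [0.5, -0.1, -1.0]
finger_gap: 0.5
finger_force: 0.0
```

Request:
inch_along(deltas={"plan": [[0, 0, 0.7, 0, 0, 0], [0, 0, 1, 0, 0, 0], [0, 0, 1, 0, 0, 0]]})

```text
clock: 8.65
eef_pos: [521.9, 72.5, 42.2]
eef_rot: [-3.142, -0.0, -0.054]
wrist_force: [-1.2, -0.7, 5.1]
finger_gap: 0.3
finger_force: 2.1
```

Request:
inch_along(deltas={"plan": [[0, 0, 0.7, 0, 0, 0], [0, 0, 0.7, 0, 0, 0]]})

```text
clock: 8.85
eef_pos: [522.0, 72.5, 42.0]
eef_rot: [-3.142, -0.0, -0.054]
wrist_force: [-4.8, -0.8, 11.2]
finger_gap: 0.5
finger_force: 5.7
```

The tip is at 42.0 mm with 11 N reaction, so the lid is seated. I'll retreat and verify.

Request:
inch_along(deltas={"plan": [[0, 0, -10, 0, 0, 0], [0, 0, -40, 0, 0, 0], [0, 0, -85, 0, 0, 0], [0, 0, -130, 0, 0, 0], [0, 0, -160, 0, 0, 0]]})

```text
clock: 9.35
eef_pos: [522.3, 72.6, 204.8]
eef_rot: [-3.141, -0.003, -0.054]
wrist_force: [0.2, -0.2, -0.6]
finger_gap: 0.5
finger_force: 0.0
```

Request:
inch_along(deltas={"plan": [[0, 40, -20, 0, 0, 0], [0, 85, -30, 0, 0, 0], [0, 130, -30, 0, 0, 0], [0, 175, -30, 0, 0, 0], [0, 210, -30, 0, 0, 0]]})

```text
clock: 9.85
eef_pos: [510.0, -139.4, 231.7]
eef_rot: [3.141, -0.0, -0.055]
wrist_force: [-0.2, 0.4, -0.2]
finger_gap: 0.3
finger_force: 0.0
```

Request:
inch_along(deltas={"plan": [[0, 40, 0, 0, 0, 0], [0, 60, 0, 0, 0, 0], [0, 60, 0, 0, 0, 0]]})

```text
clock: 10.15
eef_pos: [506.7, -199.1, 231.2]
eef_rot: [3.142, 0.0, -0.057]
wrist_force: [-0.3, -0.6, -0.8]
finger_gap: 0.3
finger_force: 0.0
```

```bash
python3 - <<'E'
from h import *
np.set_printoptions(precision=1,suppress=True)
s,d=imaging.camera('scene');a,e=imaging.camera('top')
C=np.array([519.4,40.2]);U=np.array([-.055,-.9985]);V=np.array([.9985,-.055])
for n,D in(('top',e),('scene',d)):
    P=cloud(n,D);x=(P[...,:2]-C)@U;y=(P[...,:2]-C)@V;z=P[...,2]
    for lo in range(-60,60,20):
        m=(D>0)&(x>lo)&(x<lo+20)&(abs(y)<40)&(z>20)&(z<100);print(n,lo,m.sum(),np.median(z[m]))
    if n=='top':
        w=np.array([P[v,u] for v in range(250,305) for u in range(258,303) if D[v,u]>0 and z[v,u]>70]);print('jar',cv2.minAreaRect(w[:,:2].astype(np.float32))[0] if len(w) else None)
o=np.hstack([cv2.resize(a,(400,320)),cv2.resize(s,(400,320))])
cv2.imwrite('pics/m6.png',cv2.convertScaleAbs(o[:,:,::-1],alpha=1.4))
t=manip.read_state();print(t['clock'],t['eef_pos'],t['wrist_force'])
E
```

```text
top -60 437 41.00389588184036
top -40 442 41.149189674363065
top -20 444 41.17206146368683
top 0 441 41.19843631982898
top 20 446 41.23870771227737
top 40 444 41.0466703325854
jar (415.25384521484375, 75.48506927490234)
scene -60 311 41.73113196905511
scene -40 309 42.12716910085707
scene -20 306 41.80999262703917
scene 0 304 42.0186433691477
scene 20 305 41.83101515691222
scene 40 291 41.48330826805134
10.25 [ 507.2 -196.8  231.3] [0.1 0.4 0.5]
```

View pics/m6.png

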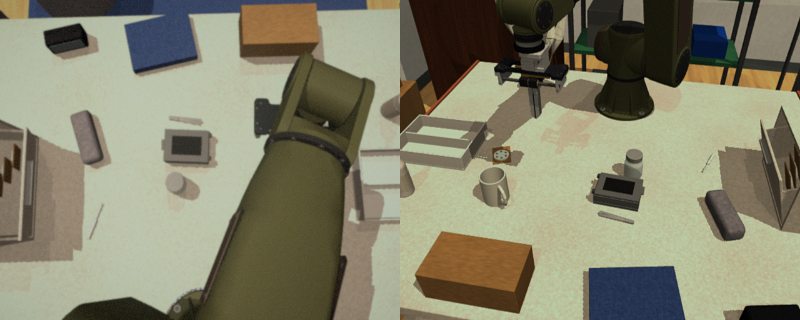

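The lid is level at 42 mm along its whole length, the bystanders have not moved, and the hand is clear.

```bash
python3 -c "from cell import manip, imaging, ticket; print(ticket.sign_off())"
```

```text
the job is handed in; nothing more can be done
None
```

The block lies flat in the well, the lid is fully shut (level at 42 mm), the other items on the cart look undisturbed, the hand is clear, and the job was handed in at about 10 s.

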